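# Put three backup drives back into their own docks

## Robot

A 7-joint arm with a two-finger parallel gripper is mounted at the origin on the work surface; the furniture and walls round the work are solid. World frame = base frame: x ahead of the robot, y to its left, z up, the work surface at z = 0. Lengths are in m, angles in degrees, forces in N, time in s.
With the tool pointing down it reaches from about 0.425 to 0.875 m from the base axis. Payload 4.7 kg.
Tool frame: the origin (TCP) lies between the finger pads; the fingertips stand 8 mm ahead of it and the grasp point (between the pads) lies 11 mm behind it (env.tip_extent is the distance from the TCP to the fingertips, in m); z points along the fingers, y is the line along which they close (so a half turn about z gives the same grasp; the last joint's range is limited). The gripper opens to 87 mm and grips with 3 to 60 N. Pads are 19 mm wide; open, the fingers measure 117 mm over their backs; the gripper's body (75 mm by 190 mm) begins 51 mm behind the grasp point.
Start: joints at [75.693, 18.392, -4.016, 83.108, 1.295, 78.541, -3.26], TCP at [0.169, -0.628, 0.231] pointing down, gripper open.
Joint ranges: [-163.93, 163.93], [-17.29, 119.83], [-79.2, 71.16], [3.27, 140.29], [-89.18, 269.18], [5.43, 117.66], [-154.24, 154.24]. Speed limits (degrees/s): [147.25, 147.25, 180, 180, 180, 180, 180].

## Interface

Orientations are given as [roll, pitch, yaw] about the fixed x, y, z axes, in that order (R = Rz(yaw) Ry(pitch) Rx(roll)).
In Python, from cell import sensors, vision, workorder, env gives the robot as it stands.
- The arm moves only by the tool drive_tool, never from a script. Its argument "moves" is a list of rows, each an object of numbers: "x", "y", "z": the shift along the tool's x, y, z in mm; "rx", "ry", "rz": the turn, a rotation vector about the tool's x, y, z in rad; "fingers": the closure, from -1 (fully open) to 1 (shut). In form: [{"x": .., "y": .., "z": .., "rx": .., "ry": .., "rz": .., "fingers": ..}, ...]. A call has 1 to 20 rows; each row is the pose to reach, as a shift and turn from the pose commanded when the call began, along the tool's axes at that moment; what a row does not reach only later rows make up. A row lasts 1/8 s, in which the tool goes at most 62.5 mm and 10.7 degrees, less where a joint would pass 70% of its speed; a pose out of reach is approached as far as the arm can. A call with a gripper value outside its range is refused whole. The fingers move at their own pace and stop on an object; "force" is the grip in N (left out, the last holds). Time passes only in rows, so rows that repeat a pose let the fingers close. It gives the time, the measured TCP pose, the force, the opening and the grip force at its end, in the units of the state.
- sensors.get_obs(): the state, without advancing time (a new reading comes with each control period).
- vision.read_camera(name): name is "scene" or "top" or "wrist"; returns a dict with "image" (480x640x3 uint8, red, green, blue), "fx", "fy", "cx", "cy" (pixels), "k1" (the pictures are not rectified: a ray, as slopes to the right and down, at radius r is drawn at 1 + k1 r^2 times it, then the intrinsics apply), "R" (3x3) and "t" (3): a world point X has camera coordinates R X + t. Camera axes: x right, y down, z forward; pixel columns grow to the right and rows downward; lengths in m; the calibration is good to about 2 mm. A picture is of the moment at which its call begins. There is no depth.
- workorder.sign_off(): hands the job in; it is judged then, once.
The state is a dict: "time_s": time; "qpos": joint angles; "joint_velocities": joint speeds; "effort": joint torques, N m; "tool_pos": TCP position; "tool_rot": TCP orientation; "force": force on the tool from outside, world axes, zero at the start; "wrist_torque": the same for the moment, N m; "grip_width": finger opening in m; "grasp_force": force on a finger pad.
Only numpy, scipy, OpenCV 4.12 (cv2) and the standard library are available. Lean on these libraries where they do the work, as an engineer would, in place of code of your own. Each camera call takes 0.05 s, during which the arm holds its last target. There are 200 camera calls.

## Task

The three backup drives have been put into the wrong docking stations: give each drive back to the dock of its own colour, seated fully down in the slot and upright. Every dock is occupied, so the wooden rest is free for parking a drive on the way. Lower the drives into the slots rather than dropping them, never lay one over, and leave the glass of brushes where it stands.

Things in the scene. Friction and masses are not known exactly. Their poses are not given: they have to be found in the camera images.
- drive_blue: portable backup drive, its edge and whole top in a blue bumper, upright; a rigid block 18 mm thick (its x), 80 mm wide (y), 112 mm tall (z), 0.14 to 0.28 kg; origin at the centre of its underside. Grip it across the 18 mm near the top. Home in a dock, its underside is on the slot's floor, 14 mm above the table, and its top 126 mm. Half a turn about z makes no difference
- drive_green: the same with a green bumper
- drive_red: the same with a red bumper
- dock_blue: black docking station, blue top plate, fixed; 74 (its x) by 124 (y) by 48 mm high; origin at the centre of its underside. One slot in the middle of its top, 21 mm (x) by 85 mm (y), floor 14 mm above the table, mouth bevelled 6 mm outwards at 45 degrees all round. No latch: a drive lifts straight out, goes in by its weight, and is home over the dock's origin, x along the dock's x
- dock_green: the same with a green top plate
- dock_red: the same with a red top plate
- drive_rest: block of pale wood, fixed to the table, 66 mm (its x) by 116 mm (its y) by 48 mm high, with the same bevelled slot in its middle (21 by 85 mm, floor 14 mm above the table); origin at the centre of its underside; empty at the start, a place to park a drive
- brush_glass: drinking glass with three paint brushes, loose, 200 mm tall over the brushes, about 70 mm wide (the brushes reach 109 mm); origin at the underside, within 10 mm of the glass's middle; not to be moved
There are look-alikes about, which are no part of the job. Leave any yellow look-alike of the drive_green alone.

How it is judged:
By the outcome, as a careful person would: the job done as asked, in the order asked, and still so for the second after the job is handed in, with the robot touching nothing.
It also fails if it takes over 112 s, if anything falls off the work surface, if the arm or the gripper's body presses on something with over 40 N, if the wrist force passes 120 N, or if a joint passes its speed limit or range.

## Working session

There is one attempt and no reset: what is moved stays moved. The work goes in short steps, Python scripts to look and compute and a tool call to move; the robot and the scene stay as the last step left them, time stands still between calls to the robot, and variables do not carry over. Pictures are saved under pics/ and viewed, at most 14 in all, crops included, and the job is handed in when it is done.

Besides the shell and the picture viewer there is one more tool, called after "Emit:" in YAML: its name, and indented under it one key for each argument. drive_tool: Moves the arm, as the interface text tells. Its arguments: {"type":"object","properties":{"moves":{"type":"array"},"force":{"type":"number"}},"required":["moves"]}

```bash
ls; mkdir -p pics; python3 - <<'E'
from cell import sensors, vision, workorder, env
import cv2
o=sensors.get_obs();print(o, env.tip_extent)
for n in ("scene","top"):
    c=vision.read_camera(n);cv2.imwrite(f"pics/{n}0.png",c["image"][:,:,::-1])
    print(n,{k:v for k,v in c.items() if k!="image"})
E
```

```text
pics
{'time_s': 0.0, 'qpos': array([75.69321568, 18.44191107, -4.01596543, 83.17551181,  1.29561749,
       78.54013975, -3.25966613]), 'joint_velocities': array([ 0.11907252, -0.06162995,  0.00855923, -0.07100301, -0.07391201,
        0.05932429,  0.02717279]), 'effort': array([ 9.25970890e-04, -4.91285849e+01, -4.03146856e-01, -3.12523556e+01,
       -6.40292885e-02,  4.37426870e-02,  1.65963920e-04]), 'tool_pos': array([ 0.16929973, -0.6270044 ,  0.2294239 ]), 'tool_rot': array([-1.79887717e+02,  6.18413031e-03,  1.51174226e+01]), 'force': array([-0.41570445, -0.40394632, -0.20192152]), 'wrist_torque': array([-0.02416972,  0.03455349, -0.02339193]), 'grasp_force': 0.0, 'grip_width': 0.08714374117347257} 0.008
scene {'fx': 468.88937367441304, 'fy': 468.88937367441304, 'cx': 321.41021635872636, 'cy': 238.9388910407623, 'k1': -0.03940364385953725, 'R': array([[-8.52639948e-01, -5.22498500e-01,  6.60482416e-04],
       [-3.69342116e-01,  6.01816379e-01, -7.08098473e-01],
       [ 3.69582901e-01, -6.03996989e-01, -7.06113388e-01]]), 't': array([0.40758004, 0.13084773, 1.00771557])}
top {'fx': 435.23022400435667, 'fy': 435.23022400435667, 'cx': 321.8808775971377, 'cy': 239.54870978372304, 'k1': -0.025137970646535748, 'R': array([[ 0.00669592, -0.99954593, -0.0293785 ],
       [-0.99392697, -0.00342552, -0.10998839],
       [ 0.10983782,  0.02993655, -0.99349859]]), 't': array([0.11082374, 0.44577015, 0.96164267])}
```

View pics/scene0.png

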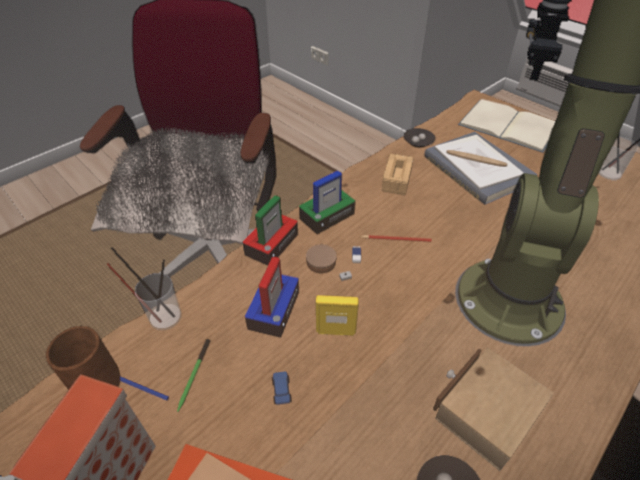

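View pics/top0.png

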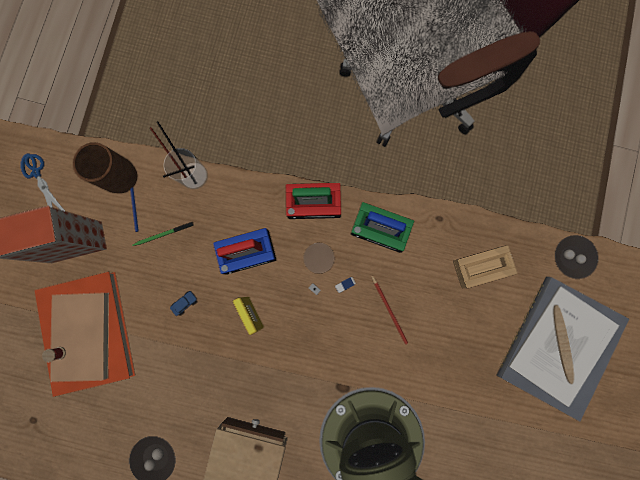

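The scene shows the green drive in the red dock (top view 312,192), the blue drive in the green dock (385,224) and the red drive in the blue dock (240,247). The empty rest is at (486,267) and the glass at (190,172).

Possible mix-ups:
- Green drive: the yellow block (247,315), not to be touched.
- Red: the orange box (50,235), the orange book (85,330) and the chair, none of them a drive.
- Blue: the toy car (184,302) and the scissors (33,165).
- Rest: the wooden box (245,450) and the disc (319,257).

I choose the drives standing in the plated docks.

```bash
cat > h.py <<'E'
import numpy as np, cv2
from cell import sensors, vision, env
HUE={'red':[(0,6),(174,180)],'green':[(45,90)],'blue':[(105,130)],'wood':[(10,25)]}
def mask(im,c,s=120,v=40):
    h=cv2.cvtColor(im,cv2.COLOR_RGB2HSV); m=0
    for a,b in HUE[c]: m=m|cv2.inRange(h,(a,s,v),(b,255,255))
    return m
def rays(c,uv):
    K=np.array([[c['fx'],0,c['cx']],[0,c['fy'],c['cy']],[0,0,1.]])
    n=cv2.undistortPoints(np.float64(uv).reshape(-1,1,2),K,np.float64([c['k1'],0,0,0])).reshape(-1,2)
    d=np.c_[n,np.ones(len(n))]@c['R']
    return -c['R'].T@c['t'],d
def plane(c,uv,z):
    o,d=rays(c,uv); return o+d*((z-o[2])/d[:,2])[:,None]
def tri(c1,p1,c2,p2):
    o1,d1=rays(c1,[p1]);o2,d2=rays(c2,[p2]);A=np.c_[d1[0],-d2[0]]
    s=np.linalg.lstsq(A,o2-o1,rcond=None)[0];a=o1+s[0]*d1[0];b=o2+s[1]*d2[0]
    return (a+b)/2,np.linalg.norm(a-b)
def rect(P):
    """centre, long-axis yaw (deg), sizes (mm) of xy points"""
    (x,y),(w,h),a=cv2.minAreaRect(np.float32(P[:,:2]*1000))
    if w>h: w,h,a=h,w,a+90
    return np.round([x,y],1),round((a+90)%180,1),(round(w,1),round(h,1))
def blobs(m,amin=30):
    n,l,s,ce=cv2.connectedComponentsWithStats(m)
    return [(s[i],ce[i],l==i) for i in range(1,n) if s[i][4]>=amin]
def pts(mk):
    cs=cv2.findContours(mk.astype(np.uint8),cv2.RETR_EXTERNAL,cv2.CHAIN_APPROX_NONE)[0]
    return np.vstack(cs)[:,0]
E
python3 - <<'E'
from h import *
c=vision.read_camera("top");s=vision.read_camera("scene")
for col in('red','green','blue'):
  for n,k,roi in(("top",c,(180,150,420,290)),("scene",s,(230,160,370,345))):
    m=mask(k['image'],col); r=np.zeros_like(m);x0,y0,x1,y1=roi;r[y0:y1,x0:x1]=m[y0:y1,x0:x1]
    for b,ce,mk in blobs(r):
      P=pts(mk); print(n,col,b,ce.round(1),'z48',*rect(plane(k,P,.048)),'z126',*rect(plane(k,P,.126)))
im=np.vstack([cv2.resize(c['image'][160:290,205:425],None,fx=2.6,fy=2.6)[:338],cv2.resize(c['image'][235:300,440:530],(346,250))[:, :346].repeat(1,axis=0) if 0 else np.zeros((0,572,3),np.uint8)])
w=cv2.resize(c['image'][235:295,445:527],(572,262+0))
cv2.imwrite("pics/crop1.png",np.vstack([im,w[:262]])[:,:,::-1])
E
```

```text
top red [ 286  183   55   33 1096] [314.2 200.8] z48 [534.5 133.3] 90.1 (73.1, 121.8) z126 [518.4 129.3] 90.1 (67.1, 111.9)
top red [217 239  45  20 387] [238.3 247.6] z48 [421.3 297. ] 105.2 (30.4, 97.1) z126 [414.4 279.6] 105.2 (28.0, 89.2)
scene red [243 215  54  40 675] [270.9 235.9] z48 [532.9 137.3] 91.5 (76.1, 127.3) z126 [480.3 199.8] 91.5 (68.3, 114.1)
scene red [259 256  21  59 511] [267.6 282.6] z48 [447.4 266.6] 116.2 (34.2, 156.0) z126 [403.7 315.7] 116.2 (30.7, 139.9)
top green [293 187  37  10 299] [310.9 191.5] z48 [551.5 137.7] 92.0 (18.8, 81.4) z126 [534.  133.3] 92.0 (17.3, 74.8)
top green [ 352  202   62   49 1131] [382.6 227.7] z48 [473.1 -21.9] 69.8 (73.1, 121.5) z126 [462.  -13.3] 69.8 (67.2, 111.6)
scene green [321 192  32  25 163] [337.6 205. ] z48 [446.  -22.5] 87.8 (37.3, 103.8) z126 [402.4  56.5] 87.8 (33.5, 93.1)
scene green [256 197  23  20 121] [267.  206.1] z48 [593.   68.2] 91.4 (12.9, 81.5) z126 [534.3 137.8] 91.4 (11.6, 73.0)
scene green [301 201  13  15  87] [307.7 207.5] z48 [505.3  23.8] 125.4 (28.1, 52.2) z126 [455.6  98. ] 125.4 (25.2, 46.8)
top blue [364 211  42  25 376] [385.7 221.5] z48 [478.9 -27.4] 70.9 (33.7, 87.2) z126 [467.4 -18.4] 70.9 (30.9, 80.1)
top blue [ 214  228   61   46 1180] [246.2 250.7] z48 [417.8 287.1] 105.8 (73.2, 123.9) z126 [411.3 270.5] 105.8 (67.2, 113.8)
top blue [342 278  12  12  80] [347.3 283.2] z48 [346.5  55.8] 116.8 (17.5, 20.6) z126 [345.7  58.1] 116.8 (16.1, 18.9)
scene blue [314 171  27  33 205] [324.4 181.8] z48 [523.3 -73. ] 90.8 (43.6, 143.7) z126 [471.7  11.2] 90.8 (39.1, 128.8)
scene blue [246 276  52  49 854] [273.3 302.5] z48 [416.9 291.1] 106.0 (71.1, 121.3) z126 [376.3 337.7] 106.0 (63.8, 108.8)
```

View pics/crop1.png

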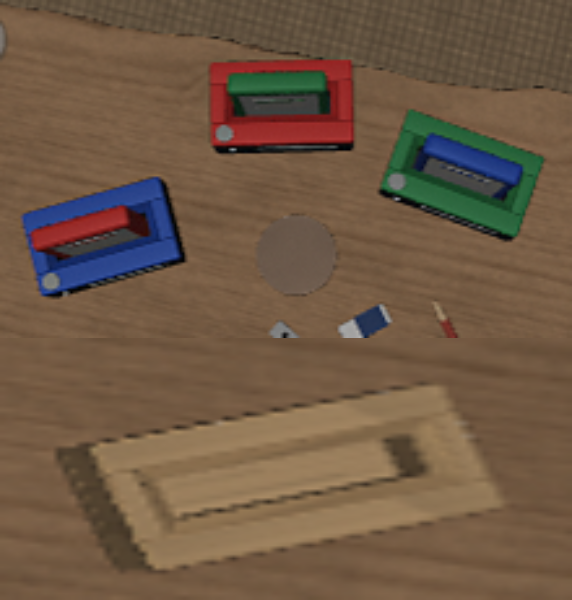

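The crop confirms the choice: each drive stands in a plated dock of another colour, and the plate sizes match at z=48 mm. The rest's top corners are at about (458,260), (508,246), (517,274) and (468,288) in the top image.

```bash
cat >> h.py <<'E'
from scipy.spatial.transform import Rotation as Ro
def go(x,y,z,yaw):
    o=sensors.get_obs(); p=np.array(o['tool_pos']); R=Ro.from_euler('xyz',o['tool_rot'],degrees=True)
    T=Ro.from_euler('xyz',[180,0,yaw],degrees=True)
    d=R.inv().apply(np.array([x,y,z])-p)*1000; r=(R.inv()*T).as_rotvec()
    print('t',round(o['time_s'],2),'xyz',d.round(1),'r',r.round(3),'dist',round(np.linalg.norm(d)),'pos',p.round(4),np.round(o['tool_rot'],2),'w',round(o['grip_width'],4),'F',np.round(o['force'],1),'g',round(o['grasp_force'],1))
E
python3 - <<'E'
from h import *
c=vision.read_camera("top")
P=plane(c,[(458.2,259.5),(508.5,246),(517.1,273.5),(467.6,288.4)],.048);print(P.round(4),rect(P))
print('glass',plane(c,[(190,172),(155,125)],.1).round(3))
go(.40,-.022,.36,69.8)
E
```

```text
[[ 0.3998 -0.187   0.048 ]
 [ 0.4299 -0.2981  0.048 ]
 [ 0.3697 -0.3144  0.048 ]
 [ 0.3369 -0.2058  0.048 ]] (array([ 384.7, -251.5]), 106.6, (65.7, 115.0))
glass [[0.583 0.397 0.1  ]
 [0.689 0.48  0.1  ]]
t 0.25 xyz [ 380.4 -524.4 -129.5] r [-0.001 -0.    -0.955] dist 661 pos [ 0.1694 -0.6273  0.23  ] [-179.95    0.     15.11] w 0.0867 F [-0.4 -0.3 -0.2] g 0.0
```

Emit:
drive_tool:
  moves:
    - {"x": 40,"y": -45,"z": -60,"rz": -0.1,"fingers": -1}
    - {"x": 80,"y": -90,"z": -110,"rz": -0.2,"fingers": -1}
    - {"x": 120,"y": -135,"z": -130,"rz": -0.3,"fingers": -1}
    - {"x": 160,"y": -180,"z": -130,"rz": -0.45,"fingers": -1}
    - {"x": 200,"y": -225,"z": -130,"rz": -0.6,"fingers": -1}
    - {"x": 240,"y": -270,"z": -130,"rz": -0.75,"fingers": -1}
    - {"x": 280,"y": -315,"z": -130,"rz": -0.9,"fingers": -1}
    - {"x": 320,"y": -360,"z": -130,"rz": -0.955,"fingers": -1}
    - {"x": 360,"y": -405,"z": -130,"rz": -0.955,"fingers": -1}
    - {"x": 400,"y": -450,"z": -130,"rz": -0.955,"fingers": -1}
    - {"x": 451,"y": -505,"z": -130,"rz": -0.955,"fingers": -1}
    - {"x": 451,"y": -505,"z": -130,"rz": -0.955,"fingers": -1}
    - {"x": 451,"y": -505,"z": -130,"rz": -0.955,"fingers": -1}
    - {"x": 451,"y": -505,"z": -130,"rz": -0.955,"fingers": -1}
  force: 20

```text
invalid input at $.moves[0]: expected keys x, y, z, rx, ry, rz, fingers
```

```bash
python3 - <<'E'
from h import *
c=vision.read_camera("wrist");cv2.imwrite("pics/w1.png",c['image'][:,:,::-1])
np.save("w1.npy",c,allow_pickle=True)
print(c['fx'],-c['R'].T@c['t'])
for col in('red','green','blue'):
    for b,ce,mk in blobs(mask(c['image'],col),150):
      P=pts(mk); print(col,b,ce.round(1),'z48',*rect(plane(c,P,.048)),'z126',*rect(plane(c,P,.126)))
go(.473,-.022,.105,69.8)
E
```

```text
349.6798003554994 [ 0.2359268  -0.60934481  0.38289564]
red [451 461  26  19 313] [463.6 469.9] z48 [ -80.7 -870.2] 127.9 (17.3, 35.1) z126 [  -6.9 -809.4] 127.9 (13.3, 26.9)
t 0.3 xyz [ 451.  -505.2  125.5] r [-0.001 -0.    -0.954] dist 689 pos [ 0.1694 -0.6274  0.2302] [-179.97    0.     15.12] w 0.0871 F [-0.3 -0.1  0.4] g 0.0
```

View pics/w1.png

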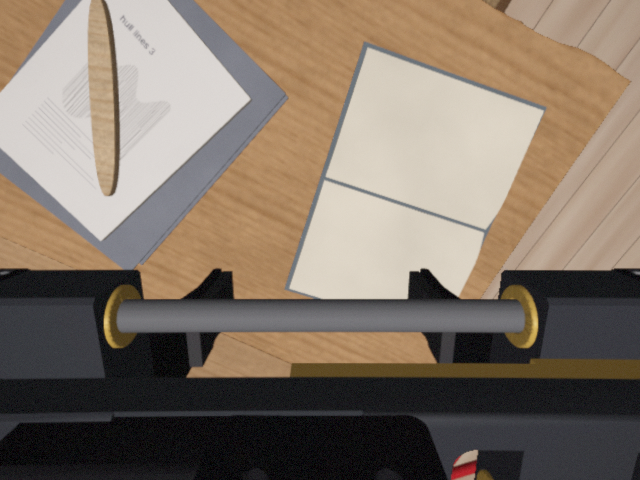

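The move was refused because every key is required. The picture is of the start pose: only the desk pad and books, with the gripper across the bottom, so the camera looks out along tool +x.

Emit:
drive_tool:
  moves:
    - {"x": 40,"y": -44,"z": -60,"rx": 0,"ry": 0,"rz": -0.1,"fingers": -1}
    - {"x": 80,"y": -88,"z": -100,"rx": 0,"ry": 0,"rz": -0.2,"fingers": -1}
    - {"x": 120,"y": -132,"z": -100,"rx": 0,"ry": 0,"rz": -0.3,"fingers": -1}
    - {"x": 160,"y": -176,"z": -100,"rx": 0,"ry": 0,"rz": -0.45,"fingers": -1}
    - {"x": 200,"y": -220,"z": -100,"rx": 0,"ry": 0,"rz": -0.6,"fingers": -1}
    - {"x": 240,"y": -264,"z": -100,"rx": 0,"ry": 0,"rz": -0.75,"fingers": -1}
    - {"x": 280,"y": -308,"z": -100,"rx": 0,"ry": 0,"rz": -0.9,"fingers": -1}
    - {"x": 320,"y": -352,"z": -100,"rx": 0,"ry": 0,"rz": -0.955,"fingers": -1}
    - {"x": 360,"y": -396,"z": -100,"rx": 0,"ry": 0,"rz": -0.955,"fingers": -1}
    - {"x": 406,"y": -440,"z": -100,"rx": 0,"ry": 0,"rz": -0.955,"fingers": -1}
    - {"x": 406,"y": -440,"z": -100,"rx": 0,"ry": 0,"rz": -0.955,"fingers": -1}
    - {"x": 406,"y": -440,"z": -100,"rx": 0,"ry": 0,"rz": -0.955,"fingers": -1}
    - {"x": 406,"y": -440,"z": -100,"rx": 0,"ry": 0,"rz": -0.955,"fingers": -1}
  force: 20

```text
time_s: 1.92
tool_pos: [0.446, -0.0986, 0.3304]
tool_rot: [-180.0, 0.0, 69.7]
force: [-0.5, -0.9, 0.5]
grip_width: 0.0871
grasp_force: 0.0
```

```bash
python3 - <<'E'
from h import *
c=vision.read_camera("wrist");cv2.imwrite("pics/w2.png",c['image'][:,:,::-1])
np.save("w2.npy",c,allow_pickle=True)
for col in('red','green','blue'):
    for b,ce,mk in blobs(mask(c['image'],col),150):
      P=pts(mk); print(col,b,ce.round(1),'z48',*rect(plane(c,P,.048)),'z126',*rect(plane(c,P,.126)))
go(.473,-.022,.105,69.8)
E
```

```text
red [ 297    0   78   47 2129] [334.1  18.7] z48 [534.9  92.3] 179.8 (48.6, 74.2) z126 [523.2  69.7] 179.8 (39.9, 60.9)
red [162 160  69  82 471] [196.  200.2] z48 [297.5 -43.9] 26.9 (5.7, 135.2) z126 [328.4 -42. ] 26.9 (4.6, 111.0)
green [329   0  15  17 210] [335.6   6.9] z48 [535.   94.9] 160.1 (15.1, 15.3) z126 [523.3  71.9] 160.1 (12.4, 12.5)
green [ 290   79   62  107 4650] [321.5 133.7] z48 [473.6 -22.2] 69.8 (71.5, 120.6) z126 [472.9 -24.2] 69.8 (58.7, 99.0)
blue [ 312   90   18   83 1450] [320.6 130.4] z48 [474.2 -20.1] 70.1 (20.6, 93.2) z126 [473.4 -22.5] 70.1 (16.9, 76.5)
blue [196 101  22  22 262] [206.4 111.3] z48 [357.  48.] 115.9 (16.7, 20.3) z126 [377.2  33.3] 115.9 (13.7, 16.7)
t 1.98 xyz [ 81.3  -1.3 225.4] r [-0.     0.    -0.003] dist 240 pos [ 0.4461 -0.0986  0.3304] [-1.7998e+02  2.0000e-02  6.9650e+01] w 0.0869 F [-0.3 -0.9 -0.4] g 0.0
```

View pics/w2.png

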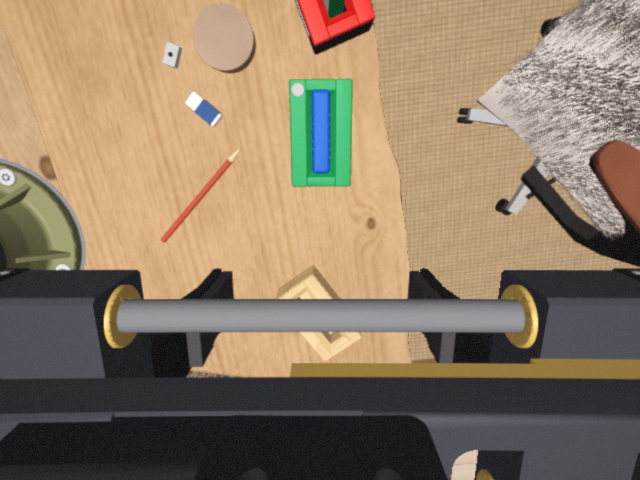

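The wrist view shows the green dock at (321,133) with the blue drive's top at (321,130), square to the tool, the rest at (320,312), and the red dock at (335,18). Next I check heights from two views.

```bash
python3 - <<'E'
from h import *
w=np.load("w2.npy",allow_pickle=True).item();t=vision.read_camera("top");s=vision.read_camera("scene")
def pc(k,col,roi):
    m=mask(k['image'],col);r=np.zeros_like(m);a,b,x,y=roi;r[b:y,a:x]=m[b:y,a:x]
    P=np.vstack([pts(mk) for q,ce,mk in blobs(r,60)]); return cv2.minAreaRect(np.float32(P))[0]
print('green plate',tri(w,pc(w,'green',(280,70,360,195)),t,pc(t,'green',(345,195,420,260))))
print('red plate',tri(s,pc(s,'red',(235,205,300,262)),t,pc(t,'red',(280,175,350,225))))
print('blue plate',tri(s,pc(s,'blue',(240,270,300,335)),t,pc(t,'blue',(205,220,280,280))))
print('blue drive top',tri(w,(320.6,130.8),t,(386.5,221)))
E
```

```text
green plate (array([ 0.47343927, -0.02088408,  0.05015133]), np.float64(0.0026687813292501357))
red plate (array([0.53615027, 0.13354876, 0.04064114]), np.float64(0.0007696599589808454))
blue plate (array([0.41936017, 0.28928385, 0.04129156]), np.float64(0.0026373468734551737))
blue drive top (array([ 0.47368496, -0.02161977,  0.12252716]), np.float64(0.0011822518928946788))
```

Emit:
drive_tool:
  moves:
    - {"x": 40,"y": -0.5,"z": 20,"rx": 0,"ry": 0,"rz": -0.003,"fingers": -1}
    - {"x": 81,"y": -1,"z": 60,"rx": 0,"ry": 0,"rz": -0.003,"fingers": -1}
    - {"x": 81,"y": -1,"z": 100,"rx": 0,"ry": 0,"rz": -0.003,"fingers": -1}
    - {"x": 81,"y": -1,"z": 140,"rx": 0,"ry": 0,"rz": -0.003,"fingers": -1}
    - {"x": 81,"y": -1,"z": 170,"rx": 0,"ry": 0,"rz": -0.003,"fingers": -1}
    - {"x": 81,"y": -1,"z": 195,"rx": 0,"ry": 0,"rz": -0.003,"fingers": -1}
    - {"x": 81,"y": -1,"z": 215,"rx": 0,"ry": 0,"rz": -0.003,"fingers": -1}
    - {"x": 81,"y": -1,"z": 230,"rx": 0,"ry": 0,"rz": -0.003,"fingers": -1}
    - {"x": 81,"y": -1,"z": 230,"rx": 0,"ry": 0,"rz": -0.003,"fingers": -1}
    - {"x": 81,"y": -1,"z": 230,"rx": 0,"ry": 0,"rz": -0.003,"fingers": -1}
  force: 20

```text
time_s: 3.32
tool_pos: [0.4742, -0.0207, 0.1012]
tool_rot: [179.9, -0.0, 70.0]
force: [0.2, -0.5, -0.1]
grip_width: 0.0867
grasp_force: 0.0
```

Emit:
drive_tool:
  moves:
    - {"x": 0,"y": 0,"z": 0,"rx": 0,"ry": 0,"rz": 0,"fingers": 0}
    - {"x": 0,"y": 0,"z": 0,"rx": 0,"ry": 0,"rz": 0,"fingers": 0.4}
    - {"x": 0,"y": 0,"z": 0,"rx": 0,"ry": 0,"rz": 0,"fingers": 1}
    - {"x": 0,"y": 0,"z": 0,"rx": 0,"ry": 0,"rz": 0,"fingers": 1}
    - {"x": 0,"y": 0,"z": 0,"rx": 0,"ry": 0,"rz": 0,"fingers": 1}
    - {"x": 0,"y": 0,"z": 0,"rx": 0,"ry": 0,"rz": 0,"fingers": 1}
    - {"x": 0,"y": 0,"z": 0,"rx": 0,"ry": 0,"rz": 0,"fingers": 1}
    - {"x": 0,"y": 0,"z": 0,"rx": 0,"ry": 0,"rz": 0,"fingers": 1}
  force: 25

```text
time_s: 4.32
tool_pos: [0.4737, -0.0205, 0.1005]
tool_rot: [180.0, 0.0, 70.0]
force: [0.2, -0.4, -0.7]
grip_width: 0.0179
grasp_force: 24.9
```

Emit:
drive_tool:
  moves:
    - {"x": 0,"y": 0,"z": -10,"rx": 0,"ry": 0,"rz": 0,"fingers": 1}
    - {"x": 0,"y": 0,"z": -35,"rx": 0,"ry": 0,"rz": 0,"fingers": 1}
    - {"x": 0,"y": 0,"z": -65,"rx": 0,"ry": 0,"rz": 0,"fingers": 1}
    - {"x": 0,"y": 0,"z": -95,"rx": 0,"ry": 0,"rz": 0,"fingers": 1}
    - {"x": 0,"y": 0,"z": -125,"rx": 0,"ry": 0,"rz": 0,"fingers": 1}
    - {"x": -15,"y": 3,"z": -145,"rx": 0,"ry": 0,"rz": 0,"fingers": 1}
    - {"x": -45,"y": 9,"z": -150,"rx": 0,"ry": 0,"rz": -0.05,"fingers": 1}
    - {"x": -80,"y": 15,"z": -150,"rx": 0,"ry": 0,"rz": -0.15,"fingers": 1}
    - {"x": -120,"y": 22,"z": -150,"rx": 0,"ry": 0,"rz": -0.25,"fingers": 1}
    - {"x": -160,"y": 28,"z": -150,"rx": 0,"ry": 0,"rz": -0.35,"fingers": 1}
    - {"x": -200,"y": 34,"z": -150,"rx": 0,"ry": 0,"rz": -0.45,"fingers": 1}
    - {"x": -240,"y": 40,"z": -150,"rx": 0,"ry": 0,"rz": -0.55,"fingers": 1}
    - {"x": -280,"y": 47,"z": -150,"rx": 0,"ry": 0,"rz": -0.61,"fingers": 1}
    - {"x": -310,"y": 52,"z": -150,"rx": 0,"ry": 0,"rz": -0.635,"fingers": 1}
    - {"x": -328,"y": 55,"z": -150,"rx": 0,"ry": 0,"rz": -0.639,"fingers": 1}
    - {"x": -328,"y": 55,"z": -150,"rx": 0,"ry": 0,"rz": -0.639,"fingers": 1}
    - {"x": -328,"y": 55,"z": -150,"rx": 0,"ry": 0,"rz": -0.639,"fingers": 1}
    - {"x": -328,"y": 55,"z": -150,"rx": 0,"ry": 0,"rz": -0.639,"fingers": 1}
  force: 25

```text
time_s: 6.58
tool_pos: [0.4139, -0.346, 0.2508]
tool_rot: [180.0, 0.0, 106.7]
force: [0.9, -0.5, -1.4]
grip_width: 0.0182
grasp_force: 24.9
```

```bash
python3 - <<'E'
from h import *
c=vision.read_camera("wrist");cv2.imwrite("pics/w3.png",c['image'][:,:,::-1])
np.save("w3.npy",c,allow_pickle=True)
go(.3847,-.2515,.25,106.6)
E
```

```text
t 6.62 xyz [99.2 -0.6  0.8] r [0.    0.    0.002] dist 99 pos [ 0.4138 -0.3463  0.2508] [1.8000e+02 1.0000e-02 1.0673e+02] w 0.0182 F [-0.7  0.5 -2.1] g 24.9
```

View pics/w3.png

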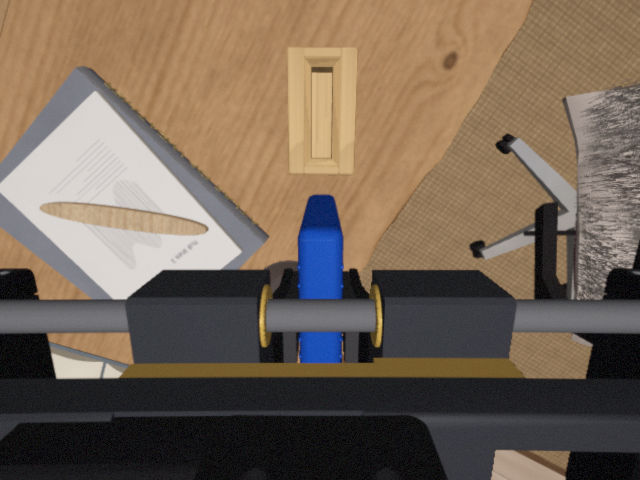

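The rest's outline is at (289,47), (357,47), (353,174) and (289,174). The blue drive is held upright, its front top edge at about row 230.

```bash
python3 - <<'E'
from h import *
w=np.load("w3.npy",allow_pickle=True).item();t=vision.read_camera("top")
q=[(289,47),(357,47),(353.5,174),(288.5,174)];T=[(467.6,288.4),(458.2,259.5),(508.5,246),(517.1,273.5)]
P=plane(w,q,.048);print(P.round(4),rect(P),P.mean(0))
# order: image up = +tool x (toward +y): TL is -x side
for a,b in zip(q,[T[0],T[1],T[2],T[3]][0:1]+[T[1],T[2],T[3]]): print(tri(w,a,t,b))
print('slot',plane(w,[(303,52),(345,52),(343,166),(303,166)],.048).mean(0), 'front edge',plane(w,[(300,231),(342,231)],.2755))
E
```

```text
[[ 0.3407 -0.2053  0.048 ]
 [ 0.4003 -0.1874  0.048 ]
 [ 0.433  -0.297   0.048 ]
 [ 0.3706 -0.3158  0.048 ]] (array([ 385.5, -251.6]), 106.6, (65.2, 114.6)) [ 0.3861765  -0.25140565  0.048     ]
(array([ 0.33868573, -0.20556388,  0.04670302]), np.float64(0.003816196537576198))
(array([ 0.40008746, -0.18721919,  0.04720593]), np.float64(0.00047983357342068494))
(array([ 0.43112341, -0.29678852,  0.05154989]), np.float64(0.0030421980994726327))
(array([ 0.37008158, -0.31642857,  0.04301114]), np.float64(0.00045657365970671503))
slot [ 0.38702959 -0.2491748   0.048     ] front edge [[ 0.39496873 -0.31185396  0.2755    ]
 [ 0.41013457 -0.30728086  0.2755    ]]
```

Emit:
drive_tool:
  moves:
    - {"x": 25,"y": 0.4,"z": 0,"rx": 0,"ry": 0,"rz": 0.002,"fingers": 1}
    - {"x": 60,"y": 0.4,"z": 0,"rx": 0,"ry": 0,"rz": 0.002,"fingers": 1}
    - {"x": 88,"y": 0.4,"z": 5,"rx": 0,"ry": 0,"rz": 0.002,"fingers": 1}
    - {"x": 100.5,"y": 0.4,"z": 20,"rx": 0,"ry": 0,"rz": 0.002,"fingers": 1}
    - {"x": 100.5,"y": 0.4,"z": 45,"rx": 0,"ry": 0,"rz": 0.002,"fingers": 1}
    - {"x": 100.5,"y": 0.4,"z": 70,"rx": 0,"ry": 0,"rz": 0.002,"fingers": 1}
    - {"x": 100.5,"y": 0.4,"z": 90,"rx": 0,"ry": 0,"rz": 0.002,"fingers": 1}
    - {"x": 100.5,"y": 0.4,"z": 100,"rx": 0,"ry": 0,"rz": 0.002,"fingers": 1}
    - {"x": 100.5,"y": 0.4,"z": 105,"rx": 0,"ry": 0,"rz": 0.002,"fingers": 1}
    - {"x": 100.5,"y": 0.4,"z": 105,"rx": 0,"ry": 0,"rz": 0.002,"fingers": 1}
    - {"x": 100.5,"y": 0.4,"z": 105,"rx": 0,"ry": 0,"rz": 0.002,"fingers": 1}
  force: 25

```text
time_s: 8.05
tool_pos: [0.3853, -0.2514, 0.1463]
tool_rot: [180.0, 0.1, 106.5]
force: [0.4, -1.0, -2.2]
grip_width: 0.0176
grasp_force: 24.9
```

```bash
python3 - <<'E'
from h import *
go(.3853,-.2500,.1005,106.6)
E
```

```text
t 8.05 xyz [ 1.4  0.3 45.8] r [ 0.001  0.001 -0.002] dist 46 pos [ 0.3853 -0.2514  0.1463] [1.7996e+02 7.0000e-02 1.0651e+02] w 0.0176 F [ 0.4 -1.  -2.2] g 24.9
```

Emit:
drive_tool:
  moves:
    - {"x": 1.4,"y": 0.3,"z": 5,"rx": 0,"ry": 0,"rz": 0,"fingers": 1}
    - {"x": 1.4,"y": 0.3,"z": 10,"rx": 0,"ry": 0,"rz": 0,"fingers": 1}
    - {"x": 1.4,"y": 0.3,"z": 15,"rx": 0,"ry": 0,"rz": 0,"fingers": 1}
    - {"x": 1.4,"y": 0.3,"z": 20,"rx": 0,"ry": 0,"rz": 0,"fingers": 1}
    - {"x": 1.4,"y": 0.3,"z": 25,"rx": 0,"ry": 0,"rz": 0,"fingers": 1}
    - {"x": 1.4,"y": 0.3,"z": 30,"rx": 0,"ry": 0,"rz": 0,"fingers": 1}
    - {"x": 1.4,"y": 0.3,"z": 35,"rx": 0,"ry": 0,"rz": 0,"fingers": 1}
    - {"x": 1.4,"y": 0.3,"z": 40,"rx": 0,"ry": 0,"rz": 0,"fingers": 1}
    - {"x": 1.4,"y": 0.3,"z": 43,"rx": 0,"ry": 0,"rz": 0,"fingers": 1}
    - {"x": 1.4,"y": 0.3,"z": 45,"rx": 0,"ry": 0,"rz": 0,"fingers": 1}
    - {"x": 1.4,"y": 0.3,"z": 45,"rx": 0,"ry": 0,"rz": 0,"fingers": 1}
  force: 25

```text
time_s: 9.43
tool_pos: [0.3848, -0.2498, 0.1006]
tool_rot: [180.0, 0.0, 106.5]
force: [-0.7, 0.6, -1.9]
grip_width: 0.018
grasp_force: 25.0
```

Emit:
drive_tool:
  moves:
    - {"x": 0,"y": 0,"z": 0.7,"rx": 0,"ry": 0,"rz": 0,"fingers": 1}
    - {"x": 0,"y": 0,"z": 0.7,"rx": 0,"ry": 0,"rz": 0,"fingers": 1}
    - {"x": 0,"y": 0,"z": 0.7,"rx": 0,"ry": 0,"rz": 0,"fingers": 0.4}
    - {"x": 0,"y": 0,"z": 0.7,"rx": 0,"ry": 0,"rz": 0,"fingers": 0}
    - {"x": 0,"y": 0,"z": 0.7,"rx": 0,"ry": 0,"rz": 0,"fingers": -0.5}
    - {"x": 0,"y": 0,"z": 0.7,"rx": 0,"ry": 0,"rz": 0,"fingers": -1}
    - {"x": 0,"y": 0,"z": 0.7,"rx": 0,"ry": 0,"rz": 0,"fingers": -1}
    - {"x": 0,"y": 0,"z": -20,"rx": 0,"ry": 0,"rz": 0,"fingers": -1}
    - {"x": 0,"y": 0,"z": -60,"rx": 0,"ry": 0,"rz": 0,"fingers": -1}
    - {"x": 0,"y": 0,"z": -110,"rx": 0,"ry": 0,"rz": 0,"fingers": -1}
    - {"x": 0,"y": 0,"z": -160,"rx": 0,"ry": 0,"rz": 0,"fingers": -1}
    - {"x": 0,"y": 0,"z": -200,"rx": 0,"ry": 0,"rz": 0,"fingers": -1}
  force: 25

```text
time_s: 10.92
tool_pos: [0.385, -0.2498, 0.3028]
tool_rot: [180.0, 0.1, 106.5]
force: [0.4, -0.8, -0.9]
grip_width: 0.087
grasp_force: 0.0
```

```bash
python3 - <<'E'
from h import *
c=vision.read_camera("top")
m=mask(c['image'],'blue');r=np.zeros_like(m);r[230:300,440:530]=m[230:300,440:530]
for b,ce,mk in blobs(r): print(b,ce)
go(.5345,.1335-.09,.30,90.1)
E
```

```text
[468 256  52  19 446] [494.58520179 265.72869955]
t 10.97 xyz [240.5 225.2   7. ] r [0.006 0.007 0.286] dist 329 pos [ 0.3869 -0.251   0.3079] [179.71   0.47 106.5 ] w 0.087 F [ 2.1 -1.5  3.6] g 0.0
```

Emit:
drive_tool:
  moves:
    - {"x": 30,"y": 28,"z": 0,"rx": 0,"ry": 0,"rz": 0.03,"fingers": -1}
    - {"x": 70,"y": 66,"z": 0,"rx": 0,"ry": 0,"rz": 0.08,"fingers": -1}
    - {"x": 110,"y": 104,"z": 0,"rx": 0,"ry": 0,"rz": 0.14,"fingers": -1}
    - {"x": 150,"y": 142,"z": 0,"rx": 0,"ry": 0,"rz": 0.2,"fingers": -1}
    - {"x": 190,"y": 180,"z": 0,"rx": 0,"ry": 0,"rz": 0.25,"fingers": -1}
    - {"x": 225,"y": 212,"z": 0,"rx": 0,"ry": 0,"rz": 0.286,"fingers": -1}
    - {"x": 240,"y": 226,"z": 0,"rx": 0,"ry": 0,"rz": 0.286,"fingers": -1}
    - {"x": 240,"y": 226,"z": 0,"rx": 0,"ry": 0,"rz": 0.286,"fingers": -1}
    - {"x": 240,"y": 226,"z": 0,"rx": 0,"ry": 0,"rz": 0.286,"fingers": -1}
    - {"x": 240,"y": 226,"z": 0,"rx": 0,"ry": 0,"rz": 0.286,"fingers": -1}
  force: 25

```text
time_s: 12.22
tool_pos: [0.5331, 0.043, 0.3005]
tool_rot: [-180.0, 0.1, 90.0]
force: [0.6, 0.6, 0.6]
grip_width: 0.0871
grasp_force: 0.0
```

```bash
python3 - <<'E'
from h import *
c=vision.read_camera("wrist");cv2.imwrite("pics/w4.png",c['image'][:,:,::-1])
np.save("w4.npy",c,allow_pickle=True)
for col in('red','green','blue'):
    for b,ce,mk in blobs(mask(c['image'],col),300):
      P=pts(mk); print(col,b,ce.round(1),'z48',*rect(plane(c,P,.048)),'z126',*rect(plane(c,P,.126)))
go(.5345,.1335,.1,90.1)
E
```

```text
red [ 288   64   68  119 5585] [323.3 124.7] z48 [534.4 132.6] 91.5 (71.9, 122.2) z126 [534.1 128.8] 91.5 (58.1, 98.7)
green [ 313   74   21   92 1693] [323.2 118.9] z48 [535.1 137.3] 91.5 (20.9, 95.0) z126 [534.6 132.6] 91.5 (16.9, 76.7)
green [ 232  202   85   97 4245] [273.5 254.2] z48 [473.8 -20.2] 70.0 (72.7, 123.7) z126 [485.1   5.3] 70.0 (58.7, 99.9)
blue [ 181    0   80   40 2031] [218.4  15.9] z48 [431.5 244.1] 15.7 (36.9, 73.3) z126 [450.9 218.7] 15.7 (29.8, 59.2)
t 12.28 xyz [ 90.5   1.4 200.4] r [-0.     0.001 -0.002] dist 220 pos [0.5331 0.0432 0.3005] [-1.800e+02  5.000e-02  8.998e+01] w 0.0871 F [ 0.3 -0.5  0.1] g 0.0
```

View pics/w4.png

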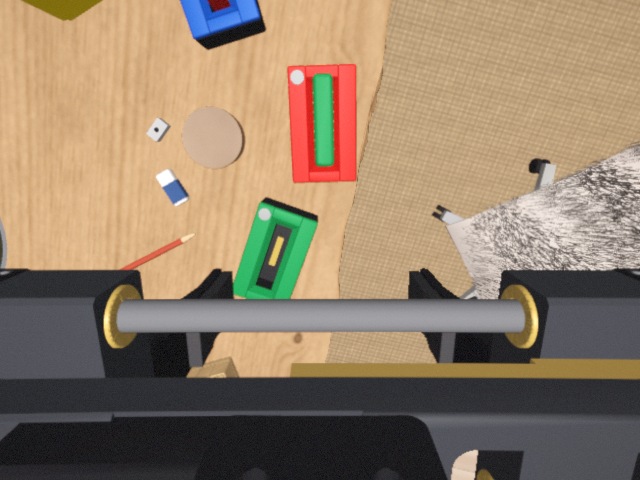

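The wrist view shows the red dock at (323,124) holding the green drive (323,119), yaw about 91.3. The green dock at (274,254) is now empty.

Emit:
drive_tool:
  moves:
    - {"x": 40,"y": 1.4,"z": 20,"rx": 0,"ry": 0,"rz": -0.023,"fingers": -1}
    - {"x": 80,"y": 1.4,"z": 50,"rx": 0,"ry": 0,"rz": -0.023,"fingers": -1}
    - {"x": 90,"y": 1.4,"z": 85,"rx": 0,"ry": 0,"rz": -0.023,"fingers": -1}
    - {"x": 90,"y": 1.4,"z": 120,"rx": 0,"ry": 0,"rz": -0.023,"fingers": -1}
    - {"x": 90,"y": 1.4,"z": 150,"rx": 0,"ry": 0,"rz": -0.023,"fingers": -1}
    - {"x": 90,"y": 1.4,"z": 175,"rx": 0,"ry": 0,"rz": -0.023,"fingers": -1}
    - {"x": 90,"y": 1.4,"z": 192,"rx": 0,"ry": 0,"rz": -0.023,"fingers": -1}
    - {"x": 90,"y": 1.4,"z": 200,"rx": 0,"ry": 0,"rz": -0.023,"fingers": -1}
    - {"x": 90,"y": 1.4,"z": 200,"rx": 0,"ry": 0,"rz": -0.023,"fingers": -1}
    - {"x": 90,"y": 1.4,"z": 200,"rx": 0,"ry": 0,"rz": -0.023,"fingers": 0}
    - {"x": 90,"y": 1.4,"z": 200,"rx": 0,"ry": 0,"rz": -0.023,"fingers": 0.4}
    - {"x": 90,"y": 1.4,"z": 200,"rx": 0,"ry": 0,"rz": -0.023,"fingers": 1}
    - {"x": 90,"y": 1.4,"z": 200,"rx": 0,"ry": 0,"rz": -0.023,"fingers": 1}
    - {"x": 90,"y": 1.4,"z": 200,"rx": 0,"ry": 0,"rz": -0.023,"fingers": 1}
    - {"x": 90,"y": 1.4,"z": 200,"rx": 0,"ry": 0,"rz": -0.023,"fingers": 1}
    - {"x": 90,"y": 1.4,"z": 200,"rx": 0,"ry": 0,"rz": -0.023,"fingers": 1}
    - {"x": 90,"y": 1.4,"z": 200,"rx": 0,"ry": 0,"rz": -0.023,"fingers": 1}
  force: 25

```text
time_s: 14.4
tool_pos: [0.5345, 0.1346, 0.1005]
tool_rot: [-180.0, -0.0, 91.4]
force: [0.3, 0.2, -0.4]
grip_width: 0.0179
grasp_force: 25.0
```

```bash
python3 - <<'E'
from h import *
go(.4735,-.022,.25,69.9)
E
```

```text
t 14.4 xyz [-155.1  -64.9 -149.5] r [-0.    -0.     0.376] dist 225 pos [0.5345 0.1346 0.1005] [-180.     -0.     91.43] w 0.0179 F [ 0.3  0.2 -0.4] g 25.0
```

Emit:
drive_tool:
  moves:
    - {"x": 0,"y": 0,"z": -10,"rx": 0,"ry": 0,"rz": 0,"fingers": 1}
    - {"x": 0,"y": 0,"z": -35,"rx": 0,"ry": 0,"rz": 0,"fingers": 1}
    - {"x": 0,"y": 0,"z": -65,"rx": 0,"ry": 0,"rz": 0,"fingers": 1}
    - {"x": 0,"y": 0,"z": -95,"rx": 0,"ry": 0,"rz": 0,"fingers": 1}
    - {"x": -8,"y": -3,"z": -125,"rx": 0,"ry": 0,"rz": 0.02,"fingers": 1}
    - {"x": -30,"y": -13,"z": -145,"rx": 0,"ry": 0,"rz": 0.08,"fingers": 1}
    - {"x": -60,"y": -25,"z": -150,"rx": 0,"ry": 0,"rz": 0.15,"fingers": 1}
    - {"x": -95,"y": -40,"z": -150,"rx": 0,"ry": 0,"rz": 0.23,"fingers": 1}
    - {"x": -125,"y": -53,"z": -150,"rx": 0,"ry": 0,"rz": 0.31,"fingers": 1}
    - {"x": -145,"y": -61,"z": -145,"rx": 0,"ry": 0,"rz": 0.36,"fingers": 1}
    - {"x": -153.5,"y": -64.3,"z": -130,"rx": 0,"ry": 0,"rz": 0.376,"fingers": 1}
    - {"x": -153.5,"y": -64.3,"z": -105,"rx": 0,"ry": 0,"rz": 0.376,"fingers": 1}
    - {"x": -153.5,"y": -64.3,"z": -80,"rx": 0,"ry": 0,"rz": 0.376,"fingers": 1}
    - {"x": -153.5,"y": -64.3,"z": -60,"rx": 0,"ry": 0,"rz": 0.376,"fingers": 1}
    - {"x": -153.5,"y": -64.3,"z": -50,"rx": 0,"ry": 0,"rz": 0.376,"fingers": 1}
    - {"x": -153.5,"y": -64.3,"z": -46,"rx": 0,"ry": 0,"rz": 0.376,"fingers": 1}
    - {"x": -153.5,"y": -64.3,"z": -46,"rx": 0,"ry": 0,"rz": 0.376,"fingers": 1}
    - {"x": -153.5,"y": -64.3,"z": -46,"rx": 0,"ry": 0,"rz": 0.376,"fingers": 1}
  force: 25

```text
time_s: 16.65
tool_pos: [0.4746, -0.0204, 0.1472]
tool_rot: [179.9, -0.0, 69.9]
force: [-0.0, -0.0, -2.8]
grip_width: 0.0178
grasp_force: 25.0
```

```bash
python3 - <<'E'
from h import *
go(.4741,-.0204,.1005,69.9)
E
```

```text
t 16.65 xyz [-0.2 -0.5 46.7] r [ 0.001 -0.    -0.   ] dist 47 pos [ 0.4746 -0.0204  0.1472] [ 1.7993e+02 -1.0000e-02  6.9900e+01] w 0.0178 F [-0.  -0.  -2.8] g 25.0
```

Emit:
drive_tool:
  moves:
    - {"x": 0,"y": -0.4,"z": 5,"rx": 0,"ry": 0,"rz": 0,"fingers": 1}
    - {"x": 0,"y": -0.4,"z": 10,"rx": 0,"ry": 0,"rz": 0,"fingers": 1}
    - {"x": 0,"y": -0.4,"z": 15,"rx": 0,"ry": 0,"rz": 0,"fingers": 1}
    - {"x": 0,"y": -0.4,"z": 20,"rx": 0,"ry": 0,"rz": 0,"fingers": 1}
    - {"x": 0,"y": -0.4,"z": 25,"rx": 0,"ry": 0,"rz": 0,"fingers": 1}
    - {"x": 0,"y": -0.4,"z": 30,"rx": 0,"ry": 0,"rz": 0,"fingers": 1}
    - {"x": 0,"y": -0.4,"z": 35,"rx": 0,"ry": 0,"rz": 0,"fingers": 1}
    - {"x": 0,"y": -0.4,"z": 40,"rx": 0,"ry": 0,"rz": 0,"fingers": 1}
    - {"x": 0,"y": -0.4,"z": 44,"rx": 0,"ry": 0,"rz": 0,"fingers": 1}
    - {"x": 0,"y": -0.4,"z": 46,"rx": 0,"ry": 0,"rz": 0,"fingers": 1}
    - {"x": 0,"y": -0.4,"z": 46.5,"rx": 0,"ry": 0,"rz": 0,"fingers": 1}
    - {"x": 0,"y": -0.4,"z": 46.5,"rx": 0,"ry": 0,"rz": 0,"fingers": 1}
  force: 25

```text
time_s: 18.15
tool_pos: [0.4738, -0.0204, 0.1004]
tool_rot: [180.0, 0.0, 69.9]
force: [-0.8, 0.0, 2.4]
grip_width: 0.0176
grasp_force: 25.0
```

Emit:
drive_tool:
  moves:
    - {"x": 0,"y": 0,"z": 0,"rx": 0,"ry": 0,"rz": 0,"fingers": 0.4}
    - {"x": 0,"y": 0,"z": 0,"rx": 0,"ry": 0,"rz": 0,"fingers": 0}
    - {"x": 0,"y": 0,"z": 0,"rx": 0,"ry": 0,"rz": 0,"fingers": -0.5}
    - {"x": 0,"y": 0,"z": 0,"rx": 0,"ry": 0,"rz": 0,"fingers": -1}
    - {"x": 0,"y": 0,"z": 0,"rx": 0,"ry": 0,"rz": 0,"fingers": -1}
    - {"x": 0,"y": 0,"z": -20,"rx": 0,"ry": 0,"rz": 0,"fingers": -1}
    - {"x": 0,"y": 0,"z": -60,"rx": 0,"ry": 0,"rz": 0,"fingers": -1}
    - {"x": 0,"y": 0,"z": -110,"rx": 0,"ry": 0,"rz": 0,"fingers": -1}
    - {"x": 15,"y": -8,"z": -160,"rx": 0,"ry": 0,"rz": -0.05,"fingers": -1}
    - {"x": 50,"y": -27,"z": -190,"rx": 0,"ry": 0,"rz": -0.18,"fingers": -1}
    - {"x": 85,"y": -46,"z": -200,"rx": 0,"ry": 0,"rz": -0.31,"fingers": -1}
    - {"x": 120,"y": -65,"z": -200,"rx": 0,"ry": 0,"rz": -0.44,"fingers": -1}
    - {"x": 160,"y": -86,"z": -200,"rx": 0,"ry": 0,"rz": -0.56,"fingers": -1}
    - {"x": 188,"y": -101,"z": -200,"rx": 0,"ry": 0,"rz": -0.62,"fingers": -1}
    - {"x": 197,"y": -106,"z": -200,"rx": 0,"ry": 0,"rz": -0.627,"fingers": -1}
    - {"x": 197,"y": -106,"z": -200,"rx": 0,"ry": 0,"rz": -0.627,"fingers": -1}
    - {"x": 197,"y": -106,"z": -200,"rx": 0,"ry": 0,"rz": -0.627,"fingers": -1}
    - {"x": 197,"y": -106,"z": -200,"rx": 0,"ry": 0,"rz": -0.627,"fingers": -1}
  force: 25

```text
time_s: 20.4
tool_pos: [0.4423, 0.1997, 0.2999]
tool_rot: [-180.0, 0.0, 105.7]
force: [0.6, 0.3, 0.2]
grip_width: 0.0872
grasp_force: 0.0
```

```bash
python3 - <<'E'
from h import *
c=vision.read_camera("wrist");cv2.imwrite("pics/w5.png",c['image'][:,:,::-1])
np.save("w5.npy",c,allow_pickle=True)
for col in('red','green','blue'):
    for b,ce,mk in blobs(mask(c['image'],col),300):
      P=pts(mk); print(col,b,ce.round(1),'z48',*rect(plane(c,P,.048)),'z126',*rect(plane(c,P,.126)))
go(.418,.288,.1,105.8)
E
```

```text
red [ 312   73   20   92 1678] [321.5 117.9] z48 [416.7 292. ] 106.1 (21.0, 94.5) z126 [417.9 287.1] 106.1 (16.9, 76.3)
red [ 342  222   80   77 3386] [381.8 262. ] z48 [533.3 146.9] 92.2 (75.3, 101.0) z126 [512.  169.9] 92.2 (60.8, 81.5)
green [ 261  332   87   46 1859] [304.3 353.1] z48 [466.8   7. ] 32.1 (57.9, 120.3) z126 [458.3  57. ] 32.1 (46.7, 97.1)
blue [ 288   64   68  117 5554] [322.2 123.9] z48 [417.9 287.4] 105.8 (72.1, 121.1) z126 [418.9 283.4] 105.8 (58.2, 97.8)
t 20.45 xyz [ 91.4   0.5 199.9] r [-0.     0.    -0.002] dist 220 pos [0.4422 0.1999 0.2999] [-1.7999e+02  2.0000e-02  1.0568e+02] w 0.0872 F [ 0.2 -0.5 -0.4] g 0.0
```

View pics/w5.png

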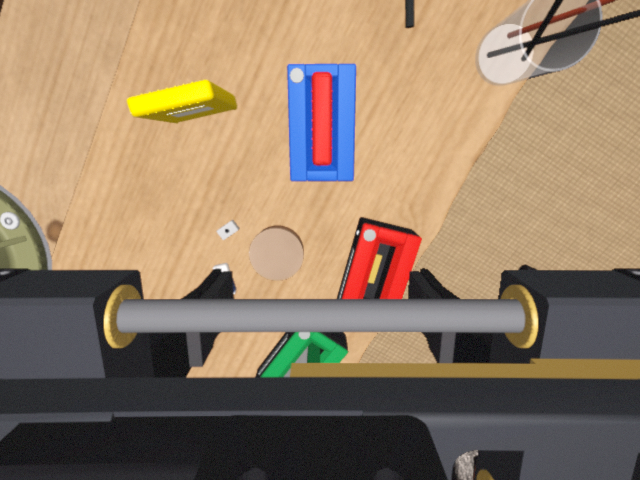

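The wrist view shows the blue dock at (322,124) with the red drive at (321,118). The yellow look-alike at (182,100) and the glass at (530,45) are both well clear of the gripper, and the red dock at (382,262) is empty.

Emit:
drive_tool:
  moves:
    - {"x": 40,"y": 0.2,"z": 20,"rx": 0,"ry": 0,"rz": -0.005,"fingers": -1}
    - {"x": 80,"y": 0.2,"z": 50,"rx": 0,"ry": 0,"rz": -0.005,"fingers": -1}
    - {"x": 90.5,"y": 0.2,"z": 85,"rx": 0,"ry": 0,"rz": -0.005,"fingers": -1}
    - {"x": 90.5,"y": 0.2,"z": 120,"rx": 0,"ry": 0,"rz": -0.005,"fingers": -1}
    - {"x": 90.5,"y": 0.2,"z": 150,"rx": 0,"ry": 0,"rz": -0.005,"fingers": -1}
    - {"x": 90.5,"y": 0.2,"z": 175,"rx": 0,"ry": 0,"rz": -0.005,"fingers": -1}
    - {"x": 90.5,"y": 0.2,"z": 192,"rx": 0,"ry": 0,"rz": -0.005,"fingers": -1}
    - {"x": 90.5,"y": 0.2,"z": 199.5,"rx": 0,"ry": 0,"rz": -0.005,"fingers": -1}
    - {"x": 90.5,"y": 0.2,"z": 199.5,"rx": 0,"ry": 0,"rz": -0.005,"fingers": -1}
    - {"x": 90.5,"y": 0.2,"z": 199.5,"rx": 0,"ry": 0,"rz": -0.005,"fingers": 0}
    - {"x": 90.5,"y": 0.2,"z": 199.5,"rx": 0,"ry": 0,"rz": -0.005,"fingers": 0.4}
    - {"x": 90.5,"y": 0.2,"z": 199.5,"rx": 0,"ry": 0,"rz": -0.005,"fingers": 1}
    - {"x": 90.5,"y": 0.2,"z": 199.5,"rx": 0,"ry": 0,"rz": -0.005,"fingers": 1}
    - {"x": 90.5,"y": 0.2,"z": 199.5,"rx": 0,"ry": 0,"rz": -0.005,"fingers": 1}
    - {"x": 90.5,"y": 0.2,"z": 199.5,"rx": 0,"ry": 0,"rz": -0.005,"fingers": 1}
    - {"x": 90.5,"y": 0.2,"z": 199.5,"rx": 0,"ry": 0,"rz": -0.005,"fingers": 1}
    - {"x": 90.5,"y": 0.2,"z": 199.5,"rx": 0,"ry": 0,"rz": -0.005,"fingers": 1}
  force: 25

```text
time_s: 22.58
tool_pos: [0.4174, 0.2883, 0.1005]
tool_rot: [-180.0, 0.0, 106.1]
force: [1.5, 0.3, -1.1]
grip_width: 0.0179
grasp_force: 25.0
```

```bash
python3 - <<'E'
from h import *
go(.5345,.1328,.25,91.3)
E
```

```text
t 22.57 xyz [-181.9   69.4 -149.5] r [0.    0.    0.258] dist 245 pos [0.4174 0.2883 0.1005] [-180.     0.   106.1] w 0.0179 F [ 1.5  0.3 -1.1] g 25.0
```

Emit:
drive_tool:
  moves:
    - {"x": 0,"y": 0,"z": -10,"rx": 0,"ry": 0,"rz": 0,"fingers": 1}
    - {"x": 0,"y": 0,"z": -35,"rx": 0,"ry": 0,"rz": 0,"fingers": 1}
    - {"x": 0,"y": 0,"z": -65,"rx": 0,"ry": 0,"rz": 0,"fingers": 1}
    - {"x": 0,"y": 0,"z": -95,"rx": 0,"ry": 0,"rz": 0,"fingers": 1}
    - {"x": -8,"y": 3,"z": -125,"rx": 0,"ry": 0,"rz": 0.01,"fingers": 1}
    - {"x": -32,"y": 12,"z": -145,"rx": 0,"ry": 0,"rz": 0.04,"fingers": 1}
    - {"x": -65,"y": 25,"z": -150,"rx": 0,"ry": 0,"rz": 0.09,"fingers": 1}
    - {"x": -105,"y": 40,"z": -150,"rx": 0,"ry": 0,"rz": 0.15,"fingers": 1}
    - {"x": -142,"y": 55,"z": -150,"rx": 0,"ry": 0,"rz": 0.21,"fingers": 1}
    - {"x": -170,"y": 65.5,"z": -145,"rx": 0,"ry": 0,"rz": 0.25,"fingers": 1}
    - {"x": -180.8,"y": 69.7,"z": -130,"rx": 0,"ry": 0,"rz": 0.258,"fingers": 1}
    - {"x": -180.8,"y": 69.7,"z": -105,"rx": 0,"ry": 0,"rz": 0.258,"fingers": 1}
    - {"x": -180.8,"y": 69.7,"z": -80,"rx": 0,"ry": 0,"rz": 0.258,"fingers": 1}
    - {"x": -180.8,"y": 69.7,"z": -60,"rx": 0,"ry": 0,"rz": 0.258,"fingers": 1}
    - {"x": -180.8,"y": 69.7,"z": -50,"rx": 0,"ry": 0,"rz": 0.258,"fingers": 1}
    - {"x": -180.8,"y": 69.7,"z": -46,"rx": 0,"ry": 0,"rz": 0.258,"fingers": 1}
    - {"x": -180.8,"y": 69.7,"z": -46,"rx": 0,"ry": 0,"rz": 0.258,"fingers": 1}
    - {"x": -180.8,"y": 69.7,"z": -46,"rx": 0,"ry": 0,"rz": 0.258,"fingers": 1}
  force: 25

```text
time_s: 24.82
tool_pos: [0.535, 0.1341, 0.1473]
tool_rot: [179.9, -0.0, 91.3]
force: [-0.2, -0.1, -3.1]
grip_width: 0.0178
grasp_force: 25.0
```

```bash
python3 - <<'E'
from h import *
go(.5345,.1340,.1005,91.3)
E
```

```text
t 24.82 xyz [-0.1 -0.6 46.8] r [ 0.001 -0.     0.   ] dist 47 pos [0.535  0.1341 0.1473] [179.92  -0.    91.31] w 0.0178 F [-0.2 -0.1 -3.1] g 25.0
```

Emit:
drive_tool:
  moves:
    - {"x": 0,"y": -0.4,"z": 5,"rx": 0,"ry": 0,"rz": 0,"fingers": 1}
    - {"x": 0,"y": -0.4,"z": 10,"rx": 0,"ry": 0,"rz": 0,"fingers": 1}
    - {"x": 0,"y": -0.4,"z": 15,"rx": 0,"ry": 0,"rz": 0,"fingers": 1}
    - {"x": 0,"y": -0.4,"z": 20,"rx": 0,"ry": 0,"rz": 0,"fingers": 1}
    - {"x": 0,"y": -0.4,"z": 25,"rx": 0,"ry": 0,"rz": 0,"fingers": 1}
    - {"x": 0,"y": -0.4,"z": 30,"rx": 0,"ry": 0,"rz": 0,"fingers": 1}
    - {"x": 0,"y": -0.4,"z": 35,"rx": 0,"ry": 0,"rz": 0,"fingers": 1}
    - {"x": 0,"y": -0.4,"z": 40,"rx": 0,"ry": 0,"rz": 0,"fingers": 1}
    - {"x": 0,"y": -0.4,"z": 44,"rx": 0,"ry": 0,"rz": 0,"fingers": 1}
    - {"x": 0,"y": -0.4,"z": 46,"rx": 0,"ry": 0,"rz": 0,"fingers": 1}
    - {"x": 0,"y": -0.4,"z": 46.5,"rx": 0,"ry": 0,"rz": 0,"fingers": 1}
    - {"x": 0,"y": -0.4,"z": 46.5,"rx": 0,"ry": 0,"rz": 0,"fingers": 1}
  force: 25

```text
time_s: 26.32
tool_pos: [0.5343, 0.1339, 0.1005]
tool_rot: [180.0, 0.0, 91.3]
force: [-0.6, -0.5, 1.6]
grip_width: 0.0178
grasp_force: 25.0
```

Emit:
drive_tool:
  moves:
    - {"x": 0,"y": 0,"z": 0,"rx": 0,"ry": 0,"rz": 0,"fingers": 0.4}
    - {"x": 0,"y": 0,"z": 0,"rx": 0,"ry": 0,"rz": 0,"fingers": 0}
    - {"x": 0,"y": 0,"z": 0,"rx": 0,"ry": 0,"rz": 0,"fingers": -0.5}
    - {"x": 0,"y": 0,"z": 0,"rx": 0,"ry": 0,"rz": 0,"fingers": -1}
    - {"x": 0,"y": 0,"z": 0,"rx": 0,"ry": 0,"rz": 0,"fingers": -1}
    - {"x": 0,"y": 0,"z": -20,"rx": 0,"ry": 0,"rz": 0,"fingers": -1}
    - {"x": 0,"y": 0,"z": -60,"rx": 0,"ry": 0,"rz": 0,"fingers": -1}
    - {"x": 0,"y": 0,"z": -105,"rx": 0,"ry": 0,"rz": 0,"fingers": -1}
    - {"x": -20,"y": -8,"z": -130,"rx": 0,"ry": 0,"rz": -0.02,"fingers": -1}
    - {"x": -60,"y": -25,"z": -140,"rx": 0,"ry": 0,"rz": -0.05,"fingers": -1}
    - {"x": -105,"y": -44,"z": -140,"rx": 0,"ry": 0,"rz": -0.08,"fingers": -1}
    - {"x": -155,"y": -64,"z": -140,"rx": 0,"ry": 0,"rz": -0.12,"fingers": -1}
    - {"x": -205,"y": -85,"z": -140,"rx": 0,"ry": 0,"rz": -0.16,"fingers": -1}
    - {"x": -255,"y": -106,"z": -140,"rx": 0,"ry": 0,"rz": -0.2,"fingers": -1}
    - {"x": -305,"y": -127,"z": -140,"rx": 0,"ry": 0,"rz": -0.24,"fingers": -1}
    - {"x": -350,"y": -145,"z": -140,"rx": 0,"ry": 0,"rz": -0.26,"fingers": -1}
    - {"x": -373,"y": -155,"z": -140,"rx": 0,"ry": 0,"rz": -0.265,"fingers": -1}
    - {"x": -380,"y": -158,"z": -140,"rx": 0,"ry": 0,"rz": -0.265,"fingers": -1}
    - {"x": -380,"y": -158,"z": -140,"rx": 0,"ry": 0,"rz": -0.265,"fingers": -1}
    - {"x": -380,"y": -158,"z": -140,"rx": 0,"ry": 0,"rz": -0.265,"fingers": -1}
  force: 25

```text
time_s: 28.82
tool_pos: [0.3858, -0.2482, 0.2404]
tool_rot: [180.0, 0.0, 106.6]
force: [0.4, -0.0, 0.2]
grip_width: 0.087
grasp_force: 0.0
```

```bash
python3 - <<'E'
from h import *
go(.3848,-.2498,.1,106.5)
E
```

```text
t 28.82 xyz [ -1.2  -1.4 140.4] r [0.    0.    0.003] dist 140 pos [ 0.3858 -0.2482  0.2404] [1.7998e+02 2.0000e-02 1.0665e+02] w 0.087 F [ 0.4 -0.   0.2] g 0.0
```

Emit:
drive_tool:
  moves:
    - {"x": -1.2,"y": -1.4,"z": 35,"rx": 0,"ry": 0,"rz": 0.003,"fingers": -1}
    - {"x": -1.2,"y": -1.4,"z": 70,"rx": 0,"ry": 0,"rz": 0.003,"fingers": -1}
    - {"x": -1.2,"y": -1.4,"z": 100,"rx": 0,"ry": 0,"rz": 0.003,"fingers": -1}
    - {"x": -1.2,"y": -1.4,"z": 122,"rx": 0,"ry": 0,"rz": 0.003,"fingers": -1}
    - {"x": -1.2,"y": -1.4,"z": 135,"rx": 0,"ry": 0,"rz": 0.003,"fingers": -1}
    - {"x": -1.2,"y": -1.4,"z": 140,"rx": 0,"ry": 0,"rz": 0.003,"fingers": -1}
    - {"x": -1.2,"y": -1.4,"z": 140,"rx": 0,"ry": 0,"rz": 0.003,"fingers": -1}
    - {"x": -1.2,"y": -1.4,"z": 140,"rx": 0,"ry": 0,"rz": 0.003,"fingers": 0}
    - {"x": -1.2,"y": -1.4,"z": 140,"rx": 0,"ry": 0,"rz": 0.003,"fingers": 0.4}
    - {"x": -1.2,"y": -1.4,"z": 140,"rx": 0,"ry": 0,"rz": 0.003,"fingers": 1}
    - {"x": -1.2,"y": -1.4,"z": 140,"rx": 0,"ry": 0,"rz": 0.003,"fingers": 1}
    - {"x": -1.2,"y": -1.4,"z": 140,"rx": 0,"ry": 0,"rz": 0.003,"fingers": 1}
    - {"x": -1.2,"y": -1.4,"z": 140,"rx": 0,"ry": 0,"rz": 0.003,"fingers": 1}
    - {"x": -1.2,"y": -1.4,"z": 140,"rx": 0,"ry": 0,"rz": 0.003,"fingers": 1}
    - {"x": -1.2,"y": -1.4,"z": 140,"rx": 0,"ry": 0,"rz": 0.003,"fingers": 1}
  force: 25

```text
time_s: 30.7
tool_pos: [0.3841, -0.2512, 0.1]
tool_rot: [180.0, 0.0, 106.3]
force: [1.3, -0.2, -1.8]
grip_width: 0.018
grasp_force: 24.8
```

```bash
python3 - <<'E'
from h import *
go(.4735,-.022,.27,106.0)
go(.418,.2873,.27,106.0)
E
```

```text
t 30.7 xyz [ 194.8  150.3 -169.9] r [0.001 0.    0.006] dist 299 pos [ 0.3841 -0.2512  0.1   ] [1.7997e+02 1.0000e-02 1.0633e+02] w 0.018 F [ 1.3 -0.2 -1.8] g 24.8
t 30.7 xyz [ 507.2  183.9 -170. ] r [0.001 0.    0.006] dist 566 pos [ 0.3841 -0.2512  0.1   ] [1.7997e+02 1.0000e-02 1.0633e+02] w 0.018 F [ 1.3 -0.2 -1.8] g 24.8
```

Emit:
drive_tool:
  moves:
    - {"x": 0,"y": 0,"z": -10,"rx": 0,"ry": 0,"rz": 0,"fingers": 1}
    - {"x": 0,"y": 0,"z": -35,"rx": 0,"ry": 0,"rz": 0,"fingers": 1}
    - {"x": 0,"y": 0,"z": -65,"rx": 0,"ry": 0,"rz": 0,"fingers": 1}
    - {"x": 0,"y": 0,"z": -95,"rx": 0,"ry": 0,"rz": 0,"fingers": 1}
    - {"x": 5,"y": 5,"z": -125,"rx": 0,"ry": 0,"rz": 0,"fingers": 1}
    - {"x": 22,"y": 22,"z": -150,"rx": 0,"ry": 0,"rz": 0,"fingers": 1}
    - {"x": 50,"y": 48,"z": -165,"rx": 0,"ry": 0,"rz": 0,"fingers": 1}
    - {"x": 85,"y": 78,"z": -170,"rx": 0,"ry": 0,"rz": 0,"fingers": 1}
    - {"x": 122,"y": 105,"z": -170,"rx": 0,"ry": 0,"rz": 0,"fingers": 1}
    - {"x": 162,"y": 130,"z": -170,"rx": 0,"ry": 0,"rz": 0,"fingers": 1}
    - {"x": 205,"y": 150,"z": -170,"rx": 0,"ry": 0,"rz": 0,"fingers": 1}
    - {"x": 250,"y": 166,"z": -170,"rx": 0,"ry": 0,"rz": 0,"fingers": 1}
    - {"x": 298,"y": 176,"z": -170,"rx": 0,"ry": 0,"rz": 0,"fingers": 1}
    - {"x": 346,"y": 181,"z": -170,"rx": 0,"ry": 0,"rz": 0,"fingers": 1}
    - {"x": 394,"y": 184,"z": -170,"rx": 0,"ry": 0,"rz": 0.006,"fingers": 1}
    - {"x": 440,"y": 184,"z": -170,"rx": 0,"ry": 0,"rz": 0.006,"fingers": 1}
    - {"x": 478,"y": 184,"z": -170,"rx": 0,"ry": 0,"rz": 0.006,"fingers": 1}
    - {"x": 500,"y": 184,"z": -168,"rx": 0,"ry": 0,"rz": 0.006,"fingers": 1}
    - {"x": 507.5,"y": 184,"z": -160,"rx": 0,"ry": 0,"rz": 0.006,"fingers": 1}
    - {"x": 507.5,"y": 184,"z": -145,"rx": 0,"ry": 0,"rz": 0.006,"fingers": 1}
  force: 25

```text
time_s: 33.2
tool_pos: [0.418, 0.2872, 0.2445]
tool_rot: [180.0, 0.0, 106.0]
force: [0.7, -0.4, -2.0]
grip_width: 0.0181
grasp_force: 24.9
```

Emit:
drive_tool:
  moves:
    - {"x": 0,"y": 0,"z": 25,"rx": 0,"ry": 0,"rz": 0,"fingers": 1}
    - {"x": 0,"y": 0,"z": 50,"rx": 0,"ry": 0,"rz": 0,"fingers": 1}
    - {"x": 0,"y": 0,"z": 75,"rx": 0,"ry": 0,"rz": 0,"fingers": 1}
    - {"x": 0,"y": 0,"z": 90,"rx": 0,"ry": 0,"rz": 0,"fingers": 1}
    - {"x": 0,"y": 0,"z": 98,"rx": 0,"ry": 0,"rz": 0,"fingers": 1}
    - {"x": 0,"y": 0,"z": 98,"rx": 0,"ry": 0,"rz": 0,"fingers": 1}
    - {"x": 0,"y": 0,"z": 98,"rx": 0,"ry": 0,"rz": 0,"fingers": 1}

```text
time_s: 34.08
tool_pos: [0.4183, 0.2878, 0.1477]
tool_rot: [179.9, -0.0, 106.0]
force: [0.3, -0.5, -1.5]
grip_width: 0.018
grasp_force: 24.9
```

```bash
python3 - <<'E'
from h import *
c=vision.read_camera("wrist");cv2.imwrite("pics/w6.png",c['image'][:,:,::-1])
go(.4179,.2877,.1,106.0)
E
```

```text
t 34.12 xyz [-0.1 -0.5 47.8] r [ 0.001 -0.    -0.   ] dist 48 pos [0.4183 0.2879 0.1478] [179.92  -0.   105.98] w 0.0176 F [-0.3  0.2 -1. ] g 24.9
```

View pics/w6.png

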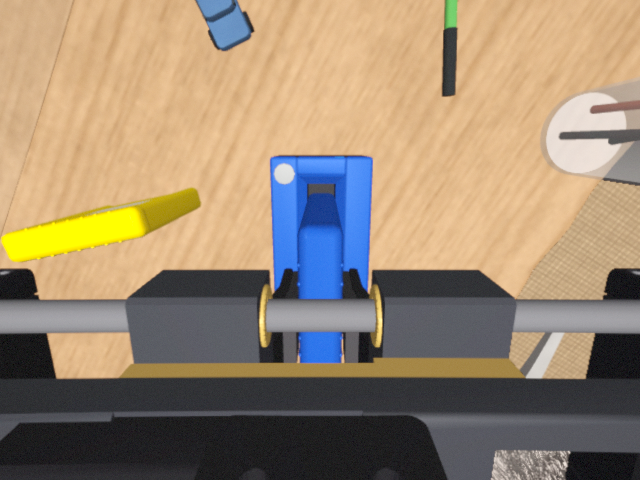

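The blue drive hangs centred over the blue dock's slot, whose far end shows at (321,187). Lowering.

Emit:
drive_tool:
  moves:
    - {"x": 0,"y": -0.4,"z": 5,"rx": 0,"ry": 0,"rz": 0,"fingers": 1}
    - {"x": 0,"y": -0.4,"z": 10,"rx": 0,"ry": 0,"rz": 0,"fingers": 1}
    - {"x": 0,"y": -0.4,"z": 15,"rx": 0,"ry": 0,"rz": 0,"fingers": 1}
    - {"x": 0,"y": -0.4,"z": 20,"rx": 0,"ry": 0,"rz": 0,"fingers": 1}
    - {"x": 0,"y": -0.4,"z": 25,"rx": 0,"ry": 0,"rz": 0,"fingers": 1}
    - {"x": 0,"y": -0.4,"z": 30,"rx": 0,"ry": 0,"rz": 0,"fingers": 1}
    - {"x": 0,"y": -0.4,"z": 35,"rx": 0,"ry": 0,"rz": 0,"fingers": 1}
    - {"x": 0,"y": -0.4,"z": 40,"rx": 0,"ry": 0,"rz": 0,"fingers": 1}
    - {"x": 0,"y": -0.4,"z": 44,"rx": 0,"ry": 0,"rz": 0,"fingers": 1}
    - {"x": 0,"y": -0.4,"z": 46.5,"rx": 0,"ry": 0,"rz": 0,"fingers": 1}
    - {"x": 0,"y": -0.4,"z": 47.8,"rx": 0,"ry": 0,"rz": 0,"fingers": 1}
    - {"x": 0,"y": -0.4,"z": 47.8,"rx": 0,"ry": 0,"rz": 0,"fingers": 1}
  force: 25

```text
time_s: 35.62
tool_pos: [0.4177, 0.2875, 0.0999]
tool_rot: [180.0, 0.0, 106.0]
force: [-1.7, -1.5, 4.3]
grip_width: 0.0175
grasp_force: 25.0
```

Emit:
drive_tool:
  moves:
    - {"x": 0,"y": 0,"z": 0,"rx": 0,"ry": 0,"rz": 0,"fingers": 0.4}
    - {"x": 0,"y": 0,"z": 0,"rx": 0,"ry": 0,"rz": 0,"fingers": 0}
    - {"x": 0,"y": 0,"z": 0,"rx": 0,"ry": 0,"rz": 0,"fingers": -0.5}
    - {"x": 0,"y": 0,"z": 0,"rx": 0,"ry": 0,"rz": 0,"fingers": -1}
    - {"x": 0,"y": 0,"z": 0,"rx": 0,"ry": 0,"rz": 0,"fingers": -1}
    - {"x": 0,"y": 0,"z": -20,"rx": 0,"ry": 0,"rz": 0,"fingers": -1}
    - {"x": 0,"y": 0,"z": -60,"rx": 0,"ry": 0,"rz": 0,"fingers": -1}
    - {"x": 0,"y": 0,"z": -110,"rx": 0,"ry": 0,"rz": 0,"fingers": -1}
    - {"x": -20,"y": 0,"z": -150,"rx": 0,"ry": 0,"rz": 0,"fingers": -1}
    - {"x": -65,"y": 0,"z": -180,"rx": 0,"ry": 0,"rz": 0,"fingers": -1}
    - {"x": -115,"y": 0,"z": -200,"rx": 0,"ry": 0,"rz": 0,"fingers": -1}
    - {"x": -165,"y": -5,"z": -200,"rx": 0,"ry": 0,"rz": 0,"fingers": -1}
    - {"x": -215,"y": -10,"z": -200,"rx": 0,"ry": 0,"rz": 0,"fingers": -1}
    - {"x": -265,"y": -20,"z": -200,"rx": 0,"ry": 0,"rz": 0,"fingers": -1}
    - {"x": -315,"y": -35,"z": -200,"rx": 0,"ry": 0,"rz": 0,"fingers": -1}
    - {"x": -365,"y": -55,"z": -200,"rx": 0,"ry": 0,"rz": 0,"fingers": -1}
    - {"x": -415,"y": -75,"z": -200,"rx": 0,"ry": 0,"rz": 0,"fingers": -1}
    - {"x": -460,"y": -95,"z": -200,"rx": 0,"ry": 0,"rz": 0,"fingers": -1}
    - {"x": -480,"y": -105,"z": -200,"rx": 0,"ry": 0,"rz": 0,"fingers": -1}
    - {"x": -480,"y": -105,"z": -200,"rx": 0,"ry": 0,"rz": 0,"fingers": -1}
  force: 25

```text
time_s: 38.12
tool_pos: [0.4486, -0.2034, 0.2998]
tool_rot: [180.0, -0.0, 105.9]
force: [0.3, 1.7, 0.3]
grip_width: 0.087
grasp_force: 0.0
```

```bash
python3 - <<'E'
from h import *
s=vision.read_camera("scene");t=vision.read_camera("top")
a=cv2.resize(s['image'][150:350,90:390],(600,400));b=cv2.resize(t['image'][110:290,140:440],(600,360))[:200*1]
cv2.imwrite("pics/end.png",np.vstack([a,cv2.resize(t['image'][140:290,150:450],(600,200))])[:,:,::-1])
go(.4,-.2,.3,106)
E
```

```text
t 38.23 xyz [ 14.3 -47.3  -0.3] r [ 0.001 -0.     0.003] dist 49 pos [ 0.4494 -0.2006  0.2998] [ 1.7995e+02 -2.0000e-02  1.0615e+02] w 0.0869 F [-0.1  0.7 -0.1] g 0.0
```

View pics/end.png

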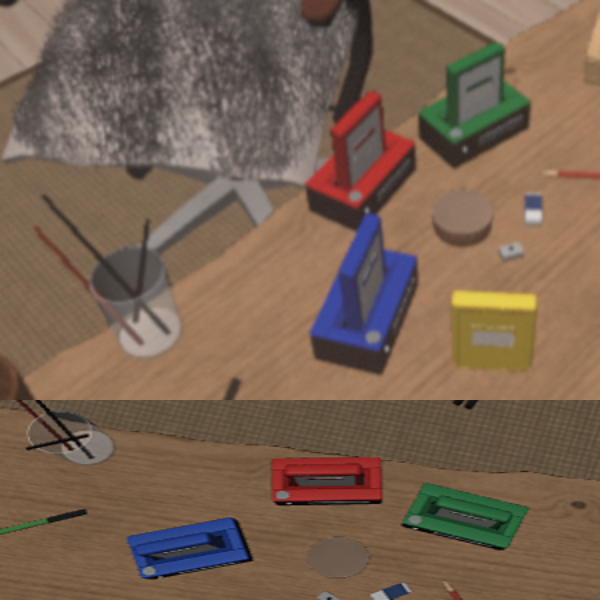

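Each drive stands upright and fully seated in the dock of its own colour: red at (362,140), green at (475,85) and blue at (365,270) in the crop. The glass and the yellow block have not moved. Handing in.

```bash
python3 -c "
from cell import workorder
print(workorder.sign_off())"
```

```text
the job is handed in; nothing more can be done
None
```

I put all three drives back in the docks of their own colour, seated and upright, and handed the job in at about 38 s; the glass and the yellow look-alike were not touched.

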